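Load the tube block, then pinch the cassette free of its dock and hold it

TASK

Pick up the aluminium tube block from the bench and seat it fully home, flat and square, in the pocket of the white cassette, which stays clipped in its blue dock meanwhile; lower the block in, do not drop it. Let go of it, then pinch the cassette's two orange side catches together, lift the loaded cassette straight up out of the dock until its underside is about 15 cm above the bench, and finish while still holding it there by the pinched catches, level and still with the block in it. Do not knock over or shift the other things on the bench.

Things in the scene. Friction and masses are not known exactly. Their poses are not given: they have to be found in the camera images.
- block_center (a point): centre (21 mm up) of the loose aluminium tube block with eight dark wells on top: 44 (x) x 26 (y) x 42 mm tall (z), about 0.11 kg, standing upright. To seat it, hold it by its two ends, 44 mm apart (fingers closing along its x), leaving its bottom 10 mm free for the pocket walls; beside its long faces the catches leave only 12 mm. Either way round will do
- pocket (a point): centre of the floor of the cassette's pocket: 48 (x) x 30 mm (y), 2 mm play all round, walls 8 mm high; beyond its x ends nothing rises above these walls. A seated block's centre is 21 mm above this point, its x along this x. The cassette, a white 110 (x) x 44 mm tray of about 0.16 kg whose underside is 5 mm below this point, is loose but clipped in the dock with 1.5 mm play each way
- cassette_grip (a point): point midway between the two orange catches at the height to pinch them, 48 mm above the cassette's underside. Catches: upright tabs 28 mm wide (x), 5 mm thick, outer faces at y = +30 and -30 mm from it when free, +-23 mm fully pressed (46 mm across); tops 14 mm above it. The dock's rails beside them end 24 mm below it: keep finger tips above those. Fingers close along y
- catch_left (a joint): travel of the orange catch on the cassette's +y side, m: 0 sprung out (hooked under the dock's rail), 0.007 pressed fully in. Its spring takes about 2.5 N to start, 6.5 N at full travel; it is unhooked from about 0.0045 and springs back when let go. The cassette lifts only while both catches are pressed
- catch_right (a joint): the same for the orange catch on the cassette's -y side
- dock: blue docking base fixed to the bench, 150 (x) x 104 (y) mm, plate 10 mm thick with rails up to 34 mm high beside the catches and low stops and guides up to 22 mm high; origin at the centre of its underside on the bench. The cassette stands on its plate with the same axes. It may stand left or right, with yaw
- block: the same tube block; origin at the centre of its underside
- cassette: the same cassette; origin at the centre of its underside
- mixer: fixed white round vortex mixer, 124 mm across the foot, 107 mm tall with a black rubber cup; origin under its centre. Obstacle only
- bottle_center (a point): amber reagent bottle with blue cap, 54 mm across, 110 mm tall; the point is its centre, 55 mm up. Leave alone
- tipbox_center (a point): blue tip box with clear lid, 86 x 64 x 62 mm tall; the point is its centre, 31 mm up. Leave alone
- rack: yellow tube rack 100 x 60 x 52 mm tall, towards the back; origin under its centre. Leave alone
- tape: roll of yellow tape lying flat, 72 mm across, 19 mm tall; origin under its centre. Leave alone
- beaker: glass beaker 70 mm across, 95 mm tall; origin under its centre. Leave alone
- flask: conical glass flask 84 mm across, 108 mm tall; origin under its centre. Leave alone
Not all that is in view belongs to the job. Several things have the shape of the dock; the one meant has the colours described above.

How it is judged (in metres and radians):
On the way, in this order (a step that is already met when the one before it is completed fails the run):
1. the block is seated flat and square on the pocket floor, let go, the cassette still clipped in the dock (x of block_center in the frame of pocket between -0.004 and 0.004 m and y of block_center in the frame of pocket between -0.004 and 0.004 m and z of block_center in the frame of pocket between 0.0185 and 0.023 m and angle between the x axis of block_center and the x axis of pocket, either way round below 0.13 rad and angle between the z axis of block_center and the z axis of pocket, either way round below 0.06 rad and z of pocket in the frame of dock between 0.012 and 0.0185 m and horizontal distance between pocket and dock below 0.006 m and contact force between block and the fingers below 0.05 N and linear speed of block below 0.02 m/s), for 0.2 s.
2. both catches are pinched in with the cassette still down in the dock (value of joint each of catch_left, catch_right above 0.005 m and z of pocket in the frame of dock between 0.012 and 0.03 m), for 0.05 s.
At the end, for the whole second after the job is handed in: Fingers hold the cassette, both catches pressed over 5 mm; its underside 12 to 20 cm above the bench, tilt under 0.15 rad, still, clear of the dock; the block in the pocket within 4 mm and 0.13 rad of its middle, on the floor within 2 mm, untouched by the fingers (x of block_center in the frame of pocket between -0.004 and 0.004 m and y of block_center in the frame of pocket between -0.004 and 0.004 m and z of block_center in the frame of pocket between 0.0185 and 0.023 m and angle between the x axis of block_center and the x axis of pocket, either way round below 0.13 rad and angle between the z axis of block_center and the z axis of pocket, either way round below 0.06 rad and value of joint each of catch_left, catch_right above 0.005 m and height (world z) of cassette between 0.12 and 0.2 m and angle between cassette's own z axis and vertical below 0.15 rad and linear speed of cassette below 0.03 m/s and contact force between cassette and the fingers above 4 N and contact force between cassette and dock below 0.05 N and contact force between block and the fingers below 0.05 N); the arm keeps its last pose, push and grip.
It fails at once if the block is dropped: falls free faster than 0.45 m/s (linear speed of block above 0.45 m/s and contact force between block and the fingers below 0.02 N and contact force between block and cassette below 0.02 N).
It fails at once if a bystander is shifted more than 25 mm (distance of any of bottle_center, tipbox_center, rack, tape, beaker, flask from where it was at the start of the episode above 0.025 m).
It also fails if it takes over 58 s, if anything falls off the work surface, if the arm or the gripper's body presses on something with over 40 N, if the wrist force passes 120 N, or if a joint passes its speed limit or range.

ROBOT

A 6-joint arm with a two-finger parallel gripper is mounted at the origin on the work surface. World frame = base frame: x ahead of the robot, y to its left, z up, the work surface at z = 0. Lengths are in m, angles in degrees, forces in N, time in s.
With the tool pointing down it reaches from about 0.3 to 0.75 m from the base axis. Payload 8.5 kg.
Tool frame: the origin (TCP) lies at the very end of the fingers, on their centre line; the grasp point (between the pads) lies 19 mm behind it (env.pinch_z is the distance from the TCP to the grasp point, in m); z points along the fingers, y is the line along which they close (so a half turn about z gives the same grasp; the last joint's range is limited). The gripper opens to 85 mm and grips with 20 to 120 N. Pads are 22 mm wide; open, the fingers measure 114 mm over their backs; the gripper's body (76 mm by 85 mm) begins 54 mm behind the grasp point. The pads swing forward as they close: fully open they stand 13 mm farther back than shut.
Start: joints at [-84.93, 21.807, 74.336, -0, 83.858, -12.336], TCP at [0.165, -0.525, 0.194] pointing down, gripper open.
Joint ranges: [-178.18, 178.18], [-50.72, 133.34], [12.68, 142.11], [-81.47, 261.47], [9.98, 163.14], [-165.26, 165.26]. Speed limits (degrees/s): [136.94, 136.94, 180, 180, 180, 180].

INTERFACE

Orientations are given as a 3x3 rotation matrix whose columns are the frame's x, y, z axes.
In Python, from rig import env, viewer gives the robot as it stands.
- The arm moves only by the tool drive_tool, never from a script. Its argument "series" is a list of rows, each a list of 3 entries, a list of its own where there are three numbers: the shift along the tool's x, y, z in m, then the turn about the tool's z in degrees, then the finger opening in m, from 0 to 0.0854. A call has 1 to 20 rows; each row is the pose to reach, as a shift and turn from the pose commanded when the call began, along the tool's axes at that moment; what a row does not reach only later rows make up. A row lasts 1/10 s, in which the tool goes at most 50 mm and 8.59 degrees, less where a joint would pass 70% of its speed; a pose out of reach is approached as far as the arm can. A call with a gripper value outside its range is refused whole. The fingers move at their own pace and stop on an object; "newtons" is the grip in N (left out, the last holds). Time passes only in rows, so rows that repeat a pose let the fingers close. It gives the time, the measured TCP pose, the force, the opening and the grip force at its end, in the units of the state.
- env.observe(): the state, without advancing time (a new reading comes with each control period).
- viewer.get_image(name): name is "scene" or "side" or "wrist"; returns a dict with "img" (384x512x3 uint8, red, green, blue), "depth" (384x512 float32, m along the optical axis (not along the pixel's ray), 0 where there is no reading), "camera_matrix" (3x3 intrinsics, pixels), "rvec" (rotation vector, rad) and "tvec" (3), from world to camera coordinates, as OpenCV has them. Camera axes: x right, y down, z forward; pixel columns grow to the right and rows downward; lengths in m; the calibration is good to about 2 mm. The wrist camera is an equidistant fisheye: a pixel r from the principal point sees the ray r / f radians off the axis. A picture is of the moment at which its call begins.
- env.close_job(): hands the job in; it is judged then, once.
The state is a dict: "time_s": time; "q": joint angles; "qvel": joint speeds; "joint_efforts": joint torques, N m; "position": TCP position; "tool_rot": TCP orientation; "ft_force": force on the tool from outside, world axes, zero at the start; "wrist_torque": the same for the moment, N m; "grip_width": finger opening in m; "gripper_force": force on a finger pad.
Only numpy, scipy, OpenCV 4.12 (cv2) and the standard library are available. Lean on these libraries where they do the work, as an engineer would, in place of code of your own. Each camera call takes 0.05 s, during which the arm holds its last target. There are 200 camera calls.

## Working session

There is one attempt and no reset: what is moved stays moved. The work goes in short steps, Python scripts to look and compute and a tool call to move; the robot and the scene stay as the last step left them, time stands still between calls to the robot, and variables do not carry over. Pictures are saved under pics/ and viewed, at most 14 in all, crops included, and the job is handed in when it is done.

Besides the shell and the picture viewer there is one more tool, called after "Call:" in YAML: its name, and indented under it one key for each argument. drive_tool: Moves the arm, as the interface text tells. Its arguments: {"type":"object","properties":{"series":{"type":"array"},"newtons":{"type":"number"}},"required":["series"]}

```bash
ls; mkdir -p pics
cat > h.py <<'E'
import numpy as np, cv2
from rig import env, viewer
def cap(n,tag):
    d=viewer.get_image(n); np.savez(f'pics/{tag}.npz',**d); cv2.imwrite(f'pics/{tag}.png',d['img'][:,:,::-1]); return d
def load(tag): return dict(np.load(f'pics/{tag}.npz'))
def cloud(d):  # world xyz per pixel (pinhole)
    K=d['camera_matrix'];R,_=cv2.Rodrigues(d['rvec']);z=d['depth'].astype(float)
    v,u=np.mgrid[:z.shape[0],:z.shape[1]]
    P=np.stack([(u-K[0,2])/K[0,0]*z,(v-K[1,2])/K[1,1]*z,z],-1)
    return (P-d['tvec'].ravel())@R
def cloud_f(d): # fisheye
    K=d['camera_matrix'];R,_=cv2.Rodrigues(d['rvec']);z=d['depth'].astype(float)
    v,u=np.mgrid[:z.shape[0],:z.shape[1]]
    a=(u-K[0,2])/K[0,0];b=(v-K[1,2])/K[1,1];r=np.hypot(a,b)+1e-9
    s=np.tan(r)/r
    P=np.stack([a*s*z,b*s*z,z],-1)
    return (P-d['tvec'].ravel())@R
E
python3 - <<'E'
from h import *
a=[cap(n,n+'0') for n in('scene','side','wrist')]
for d in a: print(d['camera_matrix'].tolist(), (-cv2.Rodrigues(d['rvec'])[0].T@d['tvec'].ravel()).round(3))
im=np.hstack([x['img'] for x in a[:2]]);
cv2.imwrite('pics/both.png',cv2.resize(np.vstack([a[0]['img'],a[1]['img']])[:,:,::-1],(400,600)))
print(env.observe())
E
```

```text
pics
[[443.31088501420584, 0.0, 253.07555113819305], [0.0, 443.31088501420584, 199.4955489208312], [0.0, 0.0, 1.0]] [ 0.872 -0.596  1.156]
[[350.1308632678365, 0.0, 255.4721121455441], [0.0, 350.1308632678365, 187.01012767759028], [0.0, 0.0, 1.0]] [0.394 0.799 0.779]
[[297.3186396354542, 0.0, 251.98819672566586], [0.0, 297.3186396354542, 192.85233179635688], [0.0, 0.0, 1.0]] [ 0.234 -0.502  0.374]
{'time_s': 0.15, 'q': array([-8.49283879e+01,  2.18333508e+01,  7.43724409e+01, -1.26859430e-03,
        8.38579231e+01, -1.23352649e+01]), 'qvel': array([ 0.02664302, -0.26509756, -0.1146126 , -0.0199898 ,  0.06385662,
       -0.00354226]), 'joint_efforts': array([ 3.55387805e-03, -4.48622346e+01, -2.31346071e+01, -7.89357205e-05,
        3.73194940e-03, -2.27615720e-05]), 'position': array([ 0.16450777, -0.52454522,  0.19365588]), 'tool_rot': array([[ 9.54203730e-01,  2.99157530e-01, -1.20232589e-04],
       [ 2.99157476e-01, -9.54203113e-01,  1.10573485e-03],
       [ 2.16062595e-04, -1.09106479e-03, -9.99999381e-01]]), 'ft_force': array([-0.18202973, -0.18107699, -0.21224044]), 'wrist_torque': array([-0.02373783, -0.02160777, -0.00332111]), 'gripper_force': 0.0, 'grip_width': 0.08536697320934712}
```

View pics/scene0.png

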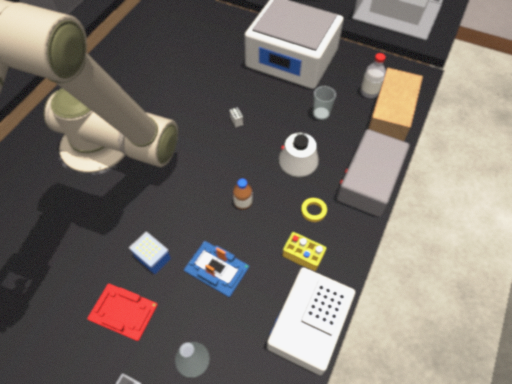

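View pics/side0.png

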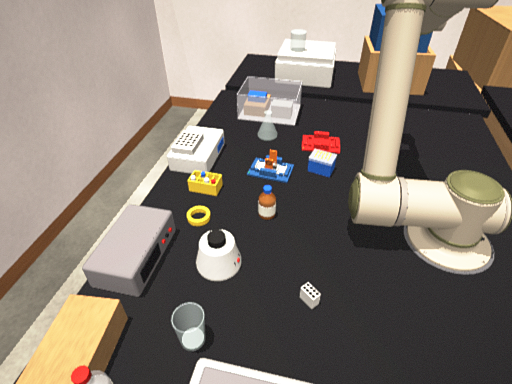

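The scene view shows these candidates:
- **Dock:** the blue base with the white cassette and orange catches at scene (217,268), side (271,168). The red dock-shaped thing at scene (122,311), side (321,142) is the wrong colour.
- **Block:** the grey block at scene (236,117), side (310,294). The yellow rack at scene (305,250) and the blue-and-white tip box at (149,252) are not it.

I'm choosing the blue dock and the grey block, and will check both in one crop while measuring.

Run:
```python
from h import *
s=load('scene0');d=load('side0')
def crop(d,u,v,w,h): return cv2.resize(d['img'][v:v+h,u:u+w,::-1],(400,300),interpolation=cv2.INTER_CUBIC)
cv2.imwrite('pics/crop1.png',np.vstack([np.hstack([crop(s,177,238,80,60),crop(d,231,138,80,60)]),np.hstack([crop(s,216,102,40,30),crop(d,280,270,60,45)])]))
for D,name in((s,'scene'),(d,'side')):
    P=cloud(D);
    box={'scene':((225,105,248,130),(182,238,252,298)),'side':((296,278,326,312),(244,145,298,185))}[name]
    # block top
    u0,v0,u1,v1=box[0];Q=P[v0:v1,u0:u1].reshape(-1,3);q=Q[(Q[:,2]>.036)&(Q[:,2]<.06)]
    print(name,'block n',len(q),q.mean(0),cv2.minAreaRect((q[:,:2]*1000).astype(np.float32)))
    u0,v0,u1,v1=box[1];Q=P[v0:v1,u0:u1].reshape(-1,3);I=D['img'][v0:v1,u0:u1].reshape(-1,3).astype(int)
    q=Q[(Q[:,2]>.004)&(Q[:,2]<.04)&(I[:,2]>I[:,0]+40)]
    print('dock',len(q),q.mean(0),cv2.minAreaRect((q[:,:2]*1000).astype(np.float32)))
    o=(I[:,0]>I[:,2]+70)&(Q[:,2]>.045);q=Q[o]
    print('catches',len(q),q.mean(0),q[:,2].max())
    c,l=cv2.kmeans(q[:,:2].astype(np.float32),2,None,(3,50,1e-6),5,0)[2],0
    print(c)
    for n,(u,v) in {'scene':dict(bottle=(243,195),tip=(149,250),flask=(192,358),mixer=(299,155),tape=(314,209),rack=(305,250)),'side':dict(bottle=(267,205),tip=(322,163),flask=(267,128))}[name].items(): print(n,P[v,u].round(3))
```

```text
scene block n 92 [0.37698768 0.28656525 0.04293654] ((376.3258361816406, 287.953857421875), (26.9950008392334, 46.95270538330078), 52.4988899230957)
dock 1181 [ 0.57657215 -0.22331917  0.01805044] ((567.8867797851562, -214.40121459960938), (108.36833953857422, 155.28675842285156), 86.76737213134766)
catches 69 [ 0.57515506 -0.21857317  0.08192951] 1.1560881836732813
[[ 0.5707852  -0.21302794]
 [ 0.87230927 -0.59564984]]
bottle [ 0.55  -0.009  0.079]
tip [ 0.396 -0.267  0.065]
flask [ 0.643 -0.461  0.078]
mixer [0.641 0.186 0.087]
tape [0.741 0.083 0.   ]
rack [ 0.772 -0.073  0.04 ]
side block n 188 [0.37364056 0.29468362 0.04106752] ((374.0121154785156, 293.1790771484375), (26.463623046875, 44.27412033081055), 52.064247131347656)
dock 523 [ 0.56314501 -0.18850127  0.01666816] ((568.6565551757812, -210.10208129882812), (108.26011657714844, 149.22091674804688), 84.56526184082031)
catches 103 [ 0.56688947 -0.19796685  0.06646311] 0.7792493465240327
[[ 0.5685853  -0.20774426]
 [ 0.3939328   0.79932874]]
bottle [0.532 0.039 0.063]
tip [ 0.388 -0.225  0.054]
flask [ 0.626 -0.429  0.048]
```

View pics/crop1.png

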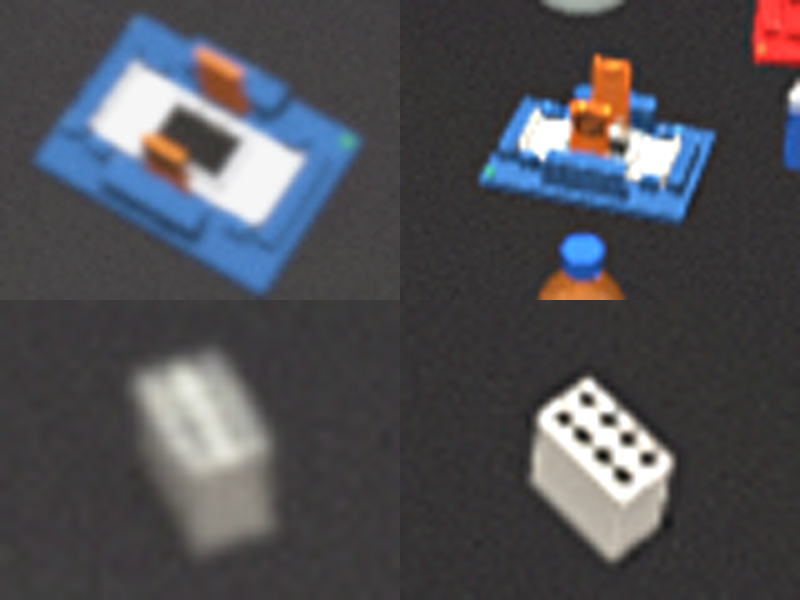

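The crops confirm the choice: blue dock, white cassette with orange catches and dark pocket, and an eight-well block. Next I move above the block.

Call:
drive_tool:
  series:
    - [[0.356,-0.282,0],0,0.0854]
    - [[0.356,-0.282,0],0,0.0854]
    - [[0.356,-0.282,0],0,0.0854]
    - [[0.356,-0.282,0],0,0.0854]
    - [[0.356,-0.282,0],0,0.0854]
    - [[0.356,-0.282,0],0,0.0854]
    - [[0.356,-0.282,0],0,0.0854]
    - [[0.356,-0.282,0],0,0.0854]
    - [[0.356,-0.282,0],0,0.0854]
    - [[0.444,-0.715,0.03],-34.6,0.0854]
    - [[0.444,-0.715,0.03],-34.6,0.0854]
    - [[0.444,-0.715,0.03],-34.6,0.0854]
    - [[0.444,-0.715,0.03],-34.6,0.0854]
    - [[0.444,-0.715,0.03],-34.6,0.0854]
    - [[0.444,-0.715,0.03],-34.6,0.0854]
    - [[0.444,-0.715,0.03],-34.6,0.0854]
    - [[0.444,-0.715,0.03],-34.6,0.0854]
    - [[0.444,-0.715,0.03],-34.6,0.0854]
    - [[0.444,-0.715,0.03],-34.6,0.0854]
    - [[0.444,-0.715,0.03],-34.6,0.0854]

```text
time_s: 2.15
position: [0.3738, 0.2908, 0.1637]
tool_rot: [[0.614, 0.79, -0.001], [0.79, -0.614, -0.001], [-0.001, -0.0, -1.0]]
ft_force: [0.5, -0.2, 0.0]
grip_width: 0.0854
gripper_force: 0.0
```

```bash
cat >> h.py <<'E'
def rect(q):
    c,(w,h),a=cv2.minAreaRect((q[:,:2]*1000).astype(np.float32))
    if w>h: w,h,a=h,w,a-90
    return np.array(c)/1000,(w,h),(a+90+90)%180-90   # long-axis world angle
def to(target,yaw=None):
    o=env.observe();R=o['tool_rot'];y=np.degrees(np.arctan2(R[1,1],R[0,1]))
    print('t',o['time_s'],'pos',o['position'].round(4),'yaw_y',round(y,2),'shift',(R.T@(np.array(target)-o['position'])).round(4),'turn',None if yaw is None else round(y-yaw,2))
E
python3 - <<'E'
from h import *
d=cap('wrist','w1');P=cloud_f(d)
m=(P[...,2]>.036)&(P[...,2]<.06)&(np.hypot(P[...,0]-.375,P[...,1]-.291)<.05)
q=P[m];print(len(q),q.mean(0),rect(q))
to([.375,.291,.15],-38)
cv2.imwrite('pics/w1c.png',d['img'][:,:,::-1])
E
```

```text
1025 [0.37586659 0.29250642 0.04207003] (array([0.37540283, 0.29185449]), (26.506582260131836, 43.21629333496094), -39.88793182373047)
t 2.2 pos [0.3741 0.2899 0.1639] yaw_y -37.97 shift [0.0014 0.     0.0139] turn 0.03
```

View pics/w1.png

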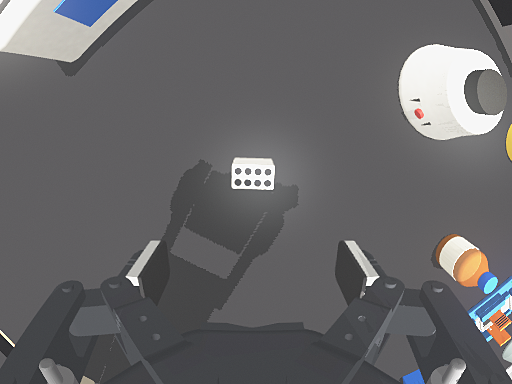

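The block is at (253,173), upright and clear of everything, with the fingers square to it. Descending to grip it by its ends.

Call:
drive_tool:
  series:
    - [[0.0025,0,0.04],1,0.0854]
    - [[0.0025,0,0.08],1,0.0854]
    - [[0.0025,0,0.12],1,0.0854]
    - [[0.0025,0,0.14],1,0.0854]
    - [[0.0025,0,0.15],1,0.0854]
    - [[0.0025,0,0.15],1,0.07]
    - [[0.0025,0,0.15],1,0.055]
    - [[0.0025,0,0.15],1,0.05]
    - [[0.0025,0,0.15],1,0.03]
    - [[0.0025,0,0.15],1,0.03]
    - [[0.0025,0,0.15],1,0.03]
    - [[0.0025,0,0.15],1,0.03]
    - [[0.0025,0,0.15],1,0.03]
    - [[0.0025,0,0.15],1,0.03]
  newtons: 40

```text
time_s: 3.6
position: [0.3758, 0.2923, 0.0141]
tool_rot: [[0.629, 0.777, -0.0], [0.777, -0.629, -0.0], [-0.0, -0.0, -1.0]]
ft_force: [-0.4, 0.0, -0.7]
grip_width: 0.03
gripper_force: 0.0
```

Width 30 mm with no force means the grasp missed, so I'm looking.

Run:
```python
from h import *
d=cap('wrist','w2');s=cap('side','s2')
cv2.imwrite('pics/v2.png',np.hstack([cv2.resize(d['img'],(400,300)),cv2.resize(s['img'][240:345,240:380],(400,300))])[:,:,::-1])
to([0,0,0]);print(env.observe()['grip_width'])
```

```text
t 3.7 pos [0.3758 0.2923 0.0141] yaw_y -38.99 shift [-0.4636 -0.1082  0.0141] turn None
0.030048597206862517
```

View pics/v2.png

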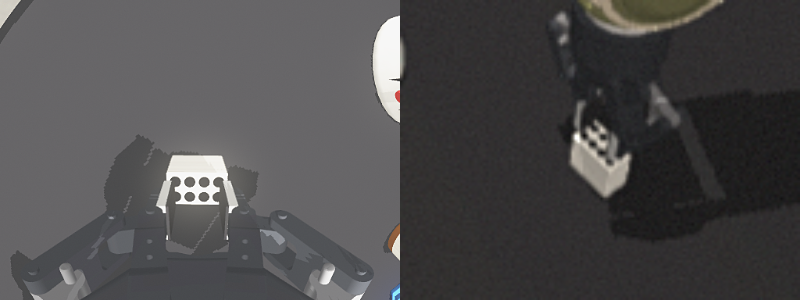

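Run:
```python
from h import *
for t,f in(('s2',cloud),('w2',cloud_f)):
    d=load(t);P=f(d);I=d['img'].astype(int)
    m=(np.hypot(P[...,0]-.376,P[...,1]-.292)<.06)&(P[...,2]>.034)&(P[...,2]<.047)
    q=P[m];o=env.observe();L=(q-o['position'])@o['tool_rot']
    v,u=np.nonzero(m)
    print(t,len(q),rect(q),'local x',np.percentile(L[:,0],[1,25,50,75,99]).round(3),'y',np.percentile(L[:,1],[1,50,99]).round(3),'px',u.min(),u.max(),v.min(),v.max())
d=load('w2');P=cloud_f(d);o=env.observe()
for v in range(190,330,10):
    print(v,[tuple(((P[v,u]-o['position'])@o['tool_rot']*1000).round().astype(int)) for u in (212,225,256,285,296)])
```

```text
s2 143 (array([0.37427527, 0.29391174]), (25.749116897583008, 44.16586685180664), -38.29111862182617) local x [-0.012 -0.003  0.005  0.01   0.013] y [-0.024  0.001  0.018] px 301 320 283 301
w2 2872 (array([0.37540332, 0.29184546]), (26.848770141601562, 43.38368225097656), -39.027767181396484) local x [-0.013 -0.004  0.004  0.01   0.013] y [-0.02  0.    0.02] px 213 290 215 261
190 [(np.int64(17), np.int64(-27), np.int64(15)), (np.int64(18), np.int64(-18), np.int64(13)), (np.int64(18), np.int64(3), np.int64(14)), (np.int64(18), np.int64(23), np.int64(13)), (np.int64(18), np.int64(30), np.int64(13))]
200 [(np.int64(11), np.int64(-27), np.int64(14)), (np.int64(13), np.int64(-18), np.int64(8)), (np.int64(12), np.int64(3), np.int64(9)), (np.int64(11), np.int64(23), np.int64(14)), (np.int64(11), np.int64(30), np.int64(13))]
210 [(np.int64(4), np.int64(-28), np.int64(13)), (np.int64(13), np.int64(-16), np.int64(-12)), (np.int64(13), np.int64(3), np.int64(-12)), (np.int64(12), np.int64(20), np.int64(-10)), (np.int64(3), np.int64(31), np.int64(14))]
220 [(np.int64(-4), np.int64(-28), np.int6
[... 1793 characters left out ...]
3))]
300 [(np.int64(-2), np.int64(-16), np.int64(-81)), (np.int64(-74), np.int64(-21), np.int64(14)), (np.int64(-74), np.int64(3), np.int64(15)), (np.int64(-73), np.int64(27), np.int64(13)), (np.int64(18), np.int64(14), np.int64(-107))]
310 [(np.int64(-85), np.int64(-33), np.int64(14)), (np.int64(-84), np.int64(-22), np.int64(13)), (np.int64(-84), np.int64(4), np.int64(14)), (np.int64(-84), np.int64(27), np.int64(14)), (np.int64(19), np.int64(13), np.int64(-113))]
320 [(np.int64(-97), np.int64(-34), np.int64(15)), (np.int64(-95), np.int64(-22), np.int64(14)), (np.int64(-96), np.int64(4), np.int64(14)), (np.int64(-96), np.int64(28), np.int64(14)), (np.int64(19), np.int64(12), np.int64(-118))]
```

Run:
```python
from h import *
print(env.pinch_z, [a for a in dir(env) if a[0]!='_'])
o=env.observe()
for t,f in(('s2',cloud),('w2',cloud_f)):
    d=load(t);L=(f(d)-o['position'])@o['tool_rot']*1000
    q=L.reshape(-1,3);q=q[(abs(q[:,0])<25)&(abs(q[:,1])<60)&(q[:,2]<-33)&(q[:,2]>-120)]
    for a in range(-120,-33,6):
        k=q[(q[:,2]>=a)&(q[:,2]<a+6)]
        if len(k)>2: print(t,a,len(k),'x',np.percentile(k[:,0],[2,98]).round(),'y-',k[k[:,1]<0][:,1].round().max(initial=-99),'y+',k[k[:,1]>0][:,1].round().min(initial=99),np.percentile(k[:,1],[2,98]).round())
```

```text
0.0187 ['MotionError', 'close_job', 'observe', 'pinch_z']
s2 -120 53 x [ 4. 19.] y- -1.0 y+ 2.0 [-58.  57.]
s2 -114 51 x [-0. 18.] y- -14.0 y+ 2.0 [-55.  53.]
s2 -108 53 x [-9. 19.] y- -14.0 y+ 11.0 [-55.  52.]
s2 -102 39 x [-10.  15.] y- -17.0 y+ 13.0 [-52.  49.]
s2 -96 75 x [-7. 14.] y- -18.0 y+ 14.0 [-47.  48.]
s2 -90 51 x [-8. 15.] y- -18.0 y+ 14.0 [-44.  39.]
s2 -84 31 x [-0. 15.] y- -19.0 y+ 15.0 [-43.  40.]
s2 -78 25 x [-10.  13.] y- -20.0 y+ 13.0 [-30.  19.]
s2 -72 24 x [-8. 12.] y- -16.0 y+ 13.0 [-30.  18.]
s2 -66 25 x [-6. 12.] y- -18.0 y+ 13.0 [-30.  26.]
s2 -60 24 x [-6. 13.] y- -18.0 y+ 12.0 [-30.  22.]
s2 -54 27 x [-9. 13.] y- -17.0 y+ 13.0 [-30.  25.]
s2 -48 19 x [-9. 12.] y- -17.0 y+ 13.0 [-27.  23.]
s2 -42 12 x [-10.  12.] y- -18.0 y+ 13.0 [-23.  16.]
w2 -120 4441 x [-9. 19.] y- -0.0 y+ 0.0 [-56.  57.]
w2 -114 3754 x [-9. 19.] y- -0.0 y+ 0.0 [-54.  55.]
w2 -108 2120 x [-10.  19.] y- -12.0 y+ 13.0 [-52.  53.]
w2 -102 1699 x [-10.  14.] y- -14.0 y+ 14.0 [-50.  51.]
w2 -96 3785 x [-9. 14.] y- -15.0 y+ 15.0 [-47.  48.]
w2 -90 1333 x [ 8. 15.] y- -16.0 y+ 16.0 [-45.  46.]
w2 -84 727 x [-4. 15.] y- -16.0 y+ 17.0 [-39.  40.]
w2 -78 735 x [-9. 13.] y- -14.0 y+ 15.0 [-22.  22.]
w2 -72 427 x [-8. 13.] y- -14.0 y+ 15.0 [-27.  28.]
w2 -66 454 x [-8. 13.] y- -14.0 y+ 15.0 [-27.  28.]
w2 -60 420 x [-8. 13.] y- -14.0 y+ 15.0 [-28.  28.]
w2 -54 381 x [-8. 13.] y- -15.0 y+ 15.0 [-28.  28.]
w2 -48 266 x [-8. 13.] y- -15.0 y+ 15.0 [-26.  26.]
w2 -42 78 x [-10.  12.] y- -15.0 y+ 15.0 [-18.  21.]
```

Both cameras show the real finger ends about 42 mm above the reported TCP, so the fingers closed over the block's top without touching it. The block hasn't moved, and x, y and yaw are fine. I'll correct the depth by that offset: open, descend 45 mm more, then close.

Call:
drive_tool:
  series:
    - [[0,0,0],0,0.0854]
    - [[0,0,0],0,0.0854]
    - [[0,0,0],0,0.0854]
    - [[0,0,0],0,0.0854]
    - [[0,0,0],0,0.0854]
    - [[0,0,0],0,0.0854]
    - [[0,0,0.015],0,0.0854]
    - [[0,0,0.03],0,0.0854]
    - [[0,0,0.04],0,0.0854]
    - [[0,0,0.045],0,0.0854]
    - [[0,0,0.045],0,0.0854]

```text
time_s: 4.8
position: [0.3757, 0.2921, -0.0313]
tool_rot: [[0.629, 0.777, -0.001], [0.777, -0.629, -0.0], [-0.001, -0.0, -1.0]]
ft_force: [-0.1, -0.2, -0.1]
grip_width: 0.0855
gripper_force: 0.0
```

Call:
drive_tool:
  series:
    - [[0,0,0],0,0.06]
    - [[0,0,0],0,0.05]
    - [[0,0,0],0,0.048]
    - [[0,0,0],0,0.046]
    - [[0,0,0],0,0.03]
    - [[0,0,0],0,0.03]
    - [[0,0,0],0,0.03]
    - [[0,0,0],0,0.03]
    - [[0,0,0],0,0.03]

```text
time_s: 5.7
position: [0.3761, 0.2924, -0.0305]
tool_rot: [[0.629, 0.777, 0.001], [0.777, -0.629, 0.0], [0.001, 0.0, -1.0]]
ft_force: [-0.7, -0.6, 6.2]
grip_width: 0.0438
gripper_force: 41.1
```

Run:
```python
from h import *
d=cap('wrist','w3');s=cap('side','s3');o=env.observe()
for t,f in(('s3',cloud),('w3',cloud_f)):
    L=(f(load(t))-o['position'])@o['tool_rot']*1000;W=f(load(t)).reshape(-1,3)
    q=L.reshape(-1,3);k=(abs(q[:,0])<20)&(abs(q[:,1])<36)&(W[:,2]>.003)&(W[:,2]<.09)
    q=q[k]
    for a in range(-100,-33,6):
        k=q[(q[:,2]>=a)&(q[:,2]<a+6)]
        if len(k)>2: print(t,a,len(k),'x',np.percentile(k[:,0],[2,98]).round(),'y',np.percentile(k[:,1],[2,98]).round())
print(o['grip_width'],o['gripper_force'],o['time_s'])
cv2.imwrite('pics/v3.png',np.hstack([cv2.resize(d['img'],(400,300)),cv2.resize(s['img'][240:345,240:380],(400,300))])[:,:,::-1])
```

```text
s3 -100 16 x [-9. 14.] y [-34.   8.]
s3 -94 30 x [-9. 14.] y [-36.  32.]
s3 -88 23 x [-5. 15.] y [-35.  33.]
s3 -82 13 x [-2. 13.] y [-32.  30.]
s3 -76 113 x [-9. 12.] y [-26.  23.]
s3 -70 37 x [-9. 13.] y [-34.  25.]
s3 -64 42 x [ 7. 13.] y [-34.  33.]
s3 -58 27 x [ 8. 13.] y [-34.  30.]
s3 -52 39 x [-1. 13.] y [-36.  33.]
s3 -46 24 x [ 8. 13.] y [-30.  23.]
s3 -40 21 x [10. 13.] y [-23.  17.]
w3 -100 376 x [12. 14.] y [-32.  32.]
w3 -94 702 x [ 3. 14.] y [-36.  36.]
w3 -88 587 x [12. 15.] y [-35.  35.]
w3 -82 659 x [-9. 14.] y [-32.  32.]
w3 -76 5450 x [-13.  12.] y [-23.  23.]
w3 -70 985 x [ 8. 13.] y [-33.  34.]
w3 -64 907 x [ 8. 13.] y [-34.  34.]
w3 -58 785 x [ 8. 13.] y [-33.  34.]
w3 -52 688 x [ 8. 13.] y [-33.  33.]
w3 -46 453 x [11. 13.] y [-24.  25.]
w3 -40 369 x [12. 13.] y [-20.  21.]
w3 -34 39 x [12. 13.] y [-20.  21.]
0.04333277241064633 41.112799644470215 5.8
```

View pics/v3.png

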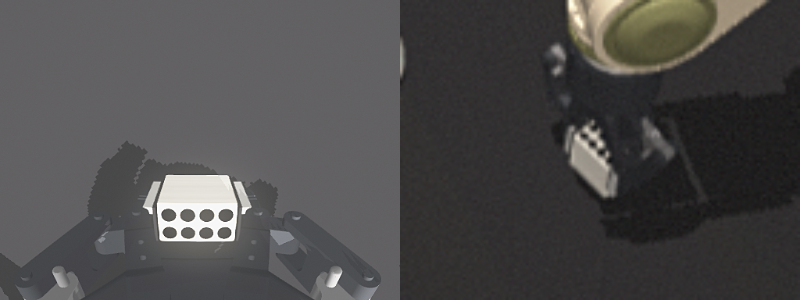

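The grip is good: 43.8 mm opening, 41 N, with the pads on both end faces at (155,195) and (245,195) in the left crop. Lifting and moving next to the dock so the wrist camera looks onto the cassette.

Call:
drive_tool:
  series:
    - [[0,0,-0.01],0,0.03]
    - [[0,0,-0.04],0,0.03]
    - [[0,0,-0.08],0,0.03]
    - [[0,0,-0.12],0,0.03]
    - [[-0.02,0.03,-0.15],-5,0.03]
    - [[-0.044,0.07,-0.16],-10,0.03]
    - [[-0.069,0.11,-0.16],-15,0.03]
    - [[-0.094,0.15,-0.16],-20,0.03]
    - [[-0.119,0.19,-0.16],-25,0.03]
    - [[-0.144,0.23,-0.16],-30,0.03]
    - [[-0.169,0.27,-0.16],-34.5,0.03]
    - [[-0.194,0.31,-0.16],-34.5,0.03]
    - [[-0.219,0.35,-0.16],-34.5,0.03]
    - [[-0.244,0.39,-0.16],-34.5,0.03]
    - [[-0.269,0.43,-0.16],-34.5,0.03]
    - [[-0.294,0.47,-0.16],-34.5,0.03]
    - [[-0.309,0.495,-0.16],-34.5,0.03]
    - [[-0.315,0.504,-0.16],-34.5,0.03]
    - [[-0.315,0.504,-0.16],-34.5,0.03]
    - [[-0.315,0.504,-0.16],-34.5,0.03]

```text
time_s: 7.8
position: [0.5689, -0.2683, 0.1292]
tool_rot: [[0.078, 0.997, -0.001], [0.997, -0.078, 0.001], [0.001, -0.001, -1.0]]
ft_force: [0.5, 1.4, -0.9]
grip_width: 0.0436
gripper_force: 41.1
```

Run:
```python
from h import *
d=cap('wrist','w4');o=env.observe();print(o['grip_width'],o['gripper_force']);to([.57,-.212,.13],-4.5)
P=cloud_f(d);q=P.reshape(-1,3);I=d['img'].reshape(-1,3).astype(int)
near=np.hypot(q[:,0]-.57,q[:,1]+.21)<.12
b=near&(I[:,2]>I[:,0]+40)&(q[:,2]>.004)&(q[:,2]<.016);print('dock plate',b.sum(),rect(q[b]))
w=near&(I.min(1)>130)&(np.ptp(I,1)<30)&(q[:,2]>.012)&(q[:,2]<.03);print('white',w.sum(),rect(q[w]),q[w][:,2].mean())
c=near&(I[:,0]>I[:,2]+70)&(q[:,2]>.045)&(q[:,2]<.085);cl=cv2.kmeans(q[c][:,:2].astype(np.float32),2,None,(3,50,1e-6),5,0)
print('catch',c.sum(),cl[2],[rect(q[c][cl[1].ravel()==i]) for i in(0,1)],q[c][:,2].max())
# block in tool frame
L=(q-o['position'])@o['tool_rot']*1000
k=(abs(L[:,0])<17)&(abs(L[:,1])<24)&(L[:,2]>-82)&(L[:,2]<-66);print('block top local',k.sum(),rect(L[k]/1000),np.median(L[k][:,2]))
cv2.imwrite('pics/w4v.png',cv2.resize(d['img'][:,:,::-1],(800,600),interpolation=cv2.INTER_CUBIC))
```

```text
0.04364186174310784 41.136664152145386
t 7.85 pos [ 0.569  -0.2681  0.1294] yaw_y -4.42 shift [ 0.056  -0.0034 -0.0005] turn 0.08
dock plate 4537 (array([ 0.57026764, -0.21219743]), (103.79253387451172, 150.29393005371094), -4.892051696777344)
white 3459 (array([ 0.57022314, -0.21354922]), (47.306053161621094, 112.80912017822266), -4.828826904296875) 0.017210507475969975
catch 410 [[ 0.57304955 -0.18444096]
 [ 0.5683291  -0.23902981]] [(array([ 0.57299188, -0.18443483]), (5.173552513122559, 26.787124633789062), -5.5350494384765625), (array([ 0.56824677, -0.23906908]), (4.253995895385742, 26.896724700927734), -4.568641662597656)] 0.07450801312006297
block top local 6196 (array([-1.01622677e-03, -8.50524902e-05]), (27.341466903686523, 48.324344635009766), -88.93379485607147) -72.52267896395094
```

View pics/w4v.png

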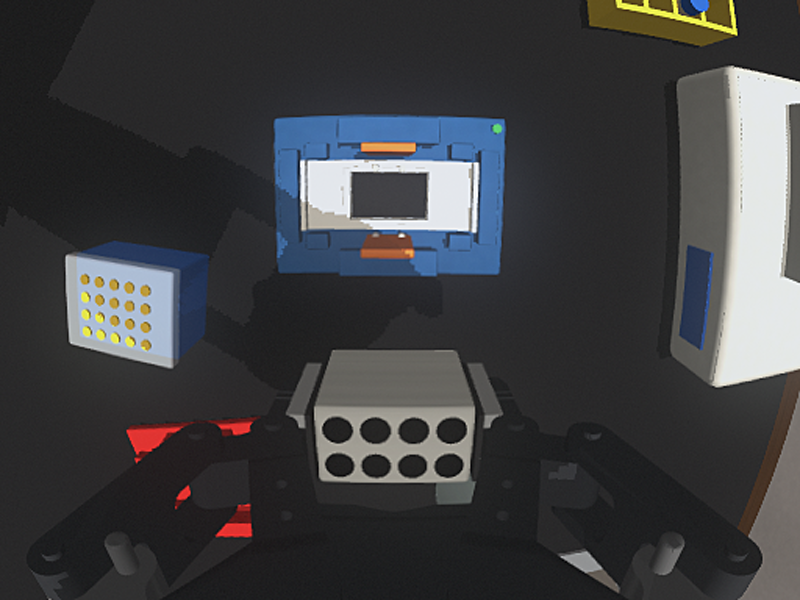

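The view shows the block held square at (395,445). The pocket is clear and dark at (389,195), with the orange catches at (388,147) and (387,250). One refinement of the pocket centre before insertion.

Run:
```python
from h import *
d=load('w4');o=env.observe();P=cloud_f(d);I=d['img'].astype(int)
sub=np.zeros(I.shape[:2],np.uint8);sub[105:145,218:280]=(I.max(2)<100)[105:145,218:280]
n,lab,st,_=cv2.connectedComponentsWithStats(sub);i=1+st[1:,4].argmax();q=P[lab==i]
c,wh,a=rect(q);print('pocket',st[i],c,wh,a,np.median(q[:,2]))
R=o['tool_rot']
L=(P.reshape(-1,3)-o['position'])@R;g=I.reshape(-1,3)
k=(abs(L[:,0])<.02)&(abs(L[:,1])<.03)&(abs(L[:,2]+.0725)<.003);kk=L[k]
print('blk x',np.percentile(kk[:,0],[.5,99.5]),'y',np.percentile(kk[abs(kk[:,0])<.009][:,1],[.5,99.5]))
for cc in (c,[.5705,-.212]): to([*cc,-.0155],-4.9)
```

```text
pocket [ 224  110   49   30 1366] [ 0.5701825  -0.21102902] (30.699960708618164, 47.31322479248047) -4.875648498535156 0.015598565586676338
blk x [-0.0138459   0.01213226] y [-0.02113536  0.02268226]
t 7.85 pos [ 0.569  -0.2681  0.1294] yaw_y -4.42 shift [ 0.0569 -0.0032  0.145 ] turn 0.48
t 7.85 pos [ 0.569  -0.2681  0.1294] yaw_y -4.42 shift [ 0.0559 -0.0028  0.145 ] turn 0.48
```

Call:
drive_tool:
  series:
    - [[0.03,-0.002,0],0.5,0.03]
    - [[0.055,-0.0035,0],0.5,0.03]
    - [[0.057,-0.0035,0],0.5,0.03]
    - [[0.057,-0.0035,0.01],0.5,0.03]
    - [[0.057,-0.0035,0.04],0.5,0.03]
    - [[0.057,-0.0035,0.07],0.5,0.03]
    - [[0.057,-0.0035,0.1],0.5,0.03]
    - [[0.057,-0.0035,0.115],0.5,0.03]
    - [[0.057,-0.0035,0.125],0.5,0.03]
    - [[0.057,-0.0035,0.13],0.5,0.03]
    - [[0.057,-0.0035,0.13],0.5,0.03]
    - [[0.057,-0.0035,0.13],0.5,0.03]

```text
time_s: 9.05
position: [0.5707, -0.2129, -0.0001]
tool_rot: [[0.087, 0.996, 0.001], [0.996, -0.087, -0.001], [-0.001, 0.001, -1.0]]
ft_force: [-0.4, -0.4, -0.5]
grip_width: 0.0437
gripper_force: 41.1
```

Run:
```python
from h import *
d=cap('wrist','w5');o=env.observe();R=o['tool_rot'];P=cloud_f(d);I=d['img'].reshape(-1,3).astype(int);q=P.reshape(-1,3)
L=(q-o['position'])@R*1000
k=(abs(L[:,0])<20)&(abs(L[:,1])<30)&(abs(L[:,2]+72.5)<3);kk=L[k]
print('blk x',np.percentile(kk[:,0],[.5,99.5]),'y',np.percentile(kk[abs(kk[:,0])<9][:,1],[.5,99.5]))
w=(abs(L[:,0])<80)&(abs(L[:,1])<80)&(I.min(1)>120)&(np.ptp(I,1)<30)&(q[:,2]>.014)&(q[:,2]<.027)
for lo,hi in((.014,.0205),(.0205,.0255)):
    z=w&(q[:,2]>lo)&(q[:,2]<hi);print('white',z.sum(),np.percentile(L[z],[1,99],axis=0))
c=(abs(L[:,0])<50)&(abs(L[:,1])<30)&(I[:,0]>I[:,2]+70)&(q[:,2]>.05)&(q[:,2]<.085);e=L[c]
for s in(e[e[:,0]>0],e[e[:,0]<0]):
    if len(s)>5: print('catch',len(s),np.percentile(s,[2,98],axis=0).round(1))
to([0.57,-.212,-.0155],-4.9)
cv2.imwrite('pics/w5v.png',cv2.resize(d['img'][100:340,96:416,::-1],(800,600),interpolation=cv2.INTER_CUBIC))
```

```text
blk x [-13.72253625  12.38773284] y [-21.09047852  22.68118151]
white 4192 [[-17.99454057 -52.43333814 -20.13133114]
 [ 23.15247232  52.65767236 -14.06118276]]
white 1222 [[-20.15910234 -55.08255728 -24.32308783]
 [ 22.72088042  54.91242919 -20.55085021]]
catch 1237 [[ 26.3 -13.2 -73.1]
 [ 31.4  13.3 -51.6]]
catch 902 [[-25.1 -13.1 -72. ]
 [-23.1  13.1 -59.2]]
t 9.1 pos [ 0.5708 -0.2129  0.    ] yaw_y -4.99 shift [ 0.0009 -0.0009  0.0155] turn -0.09
```

View pics/w5v.png

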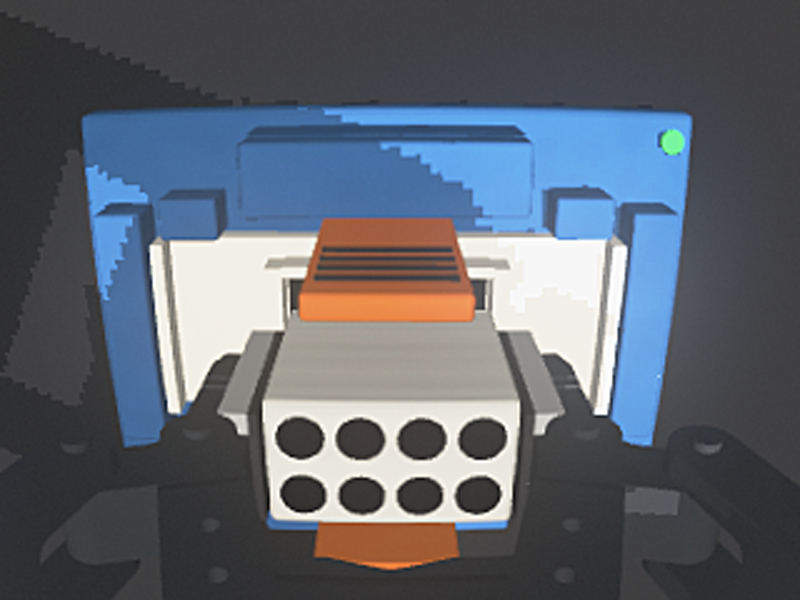

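Block hovers over the pocket. The catches and cassette edges are centred about +1.3 mm in tool x, and the block sits at (-0.7, +0.8) mm. Correcting by (+2, -0.7) mm and lowering slowly.

Call:
drive_tool:
  series:
    - [[0.0019,-0.0007,0],0,0.03]
    - [[0.0019,-0.0007,0],0,0.03]
    - [[0.0019,-0.0007,0.003],0,0.03]
    - [[0.0019,-0.0007,0.006],0,0.03]
    - [[0.0019,-0.0007,0.009],0,0.03]
    - [[0.0019,-0.0007,0.011],0,0.03]
    - [[0.0019,-0.0007,0.013],0,0.03]
    - [[0.0019,-0.0007,0.0145],0,0.03]
    - [[0.0019,-0.0007,0.0145],0,0.03]
    - [[0.0019,-0.0007,0.0145],0,0.03]

```text
time_s: 10.1
position: [0.5698, -0.2107, -0.0154]
tool_rot: [[0.087, 0.996, 0.0], [0.996, -0.087, -0.0], [-0.0, 0.0, -1.0]]
ft_force: [-0.2, 0.3, -1.6]
grip_width: 0.0435
gripper_force: 41.2
```

It's inside the walls with no contact force yet. Creeping down to the floor.

Call:
drive_tool:
  series:
    - [[0,0,0.0005],0,0.03]
    - [[0,0,0.001],0,0.03]
    - [[0,0,0.001],0,0.03]

```text
time_s: 10.4
position: [0.5699, -0.2107, -0.0155]
tool_rot: [[0.087, 0.996, 0.0], [0.996, -0.087, -0.0], [-0.0, 0.001, -1.0]]
ft_force: [-2.0, 1.1, 7.6]
grip_width: 0.0438
gripper_force: 42.1
```

Firm contact at the expected height. Releasing and retreating.

Call:
drive_tool:
  series:
    - [[0,0,0],0,0.05]
    - [[0,0,0],0,0.06]
    - [[0,0,0],0,0.07]
    - [[0,0,0],0,0.07]
    - [[0,0,0],0,0.07]
    - [[0,0,-0.01],0,0.07]
    - [[0,0,-0.04],0,0.07]
    - [[0,0,-0.08],0,0.075]
    - [[-0.03,0,-0.11],0,0.08]
    - [[-0.06,0,-0.13],0,0.0854]
    - [[-0.06,0,-0.13],0,0.0854]
    - [[-0.06,0,-0.13],0,0.0854]

```text
time_s: 11.6
position: [0.5644, -0.2706, 0.1141]
tool_rot: [[0.088, 0.996, 0.001], [0.996, -0.088, -0.0], [-0.0, 0.001, -1.0]]
ft_force: [0.8, 0.4, -0.1]
grip_width: 0.0852
gripper_force: 0.0
```

Run:
```python
from h import *
d=cap('wrist','w6');P=cloud_f(d);q=P.reshape(-1,3);I=d['img'].reshape(-1,3).astype(int)
near=np.hypot(q[:,0]-.57,q[:,1]+.21)<.1
k=near&(abs(q[:,2]-.057)<.004)&(np.ptp(I,1)<30);print('block',k.sum(),rect(q[k]),np.percentile(q[k][:,2],[5,50,95]))
c=near&(I[:,0]>I[:,2]+70)&(q[:,2]>.045)&(q[:,2]<.085);cl=cv2.kmeans(q[c][:,:2].astype(np.float32),2,None,(3,50,1e-6),5,0)
print('catch',cl[2].tolist(),cl[2].mean(0),q[c][:,2].max())
w=near&(I.min(1)>120)&(np.ptp(I,1)<30)&(q[:,2]>.012)&(q[:,2]<.03);print('white',w.sum(),rect(q[w]))
to([.5705,-.212,.06],-94.9)
cv2.imwrite('pics/w6v.png',cv2.resize(d['img'][60:228,144:368,::-1],(800,600),interpolation=cv2.INTER_CUBIC))
```

```text
block 1772 (array([ 0.57125568, -0.20571213]), (38.900691986083984, 43.77628707885742), -5.977134704589844) [0.05595228 0.05727222 0.05843124]
catch [[0.5730488300323486, -0.18470080196857452], [0.5682116150856018, -0.23888567090034485]] [ 0.5706302  -0.21179324] 0.0740088749558854
white 3523 (array([ 0.57028278, -0.21379826]), (47.049476623535156, 113.28933715820312), -5.056205749511719)
t 11.65 pos [ 0.5642 -0.2697  0.1133] yaw_y -5.0 shift [0.058  0.0013 0.0533] turn 89.9
```

View pics/w6v.png

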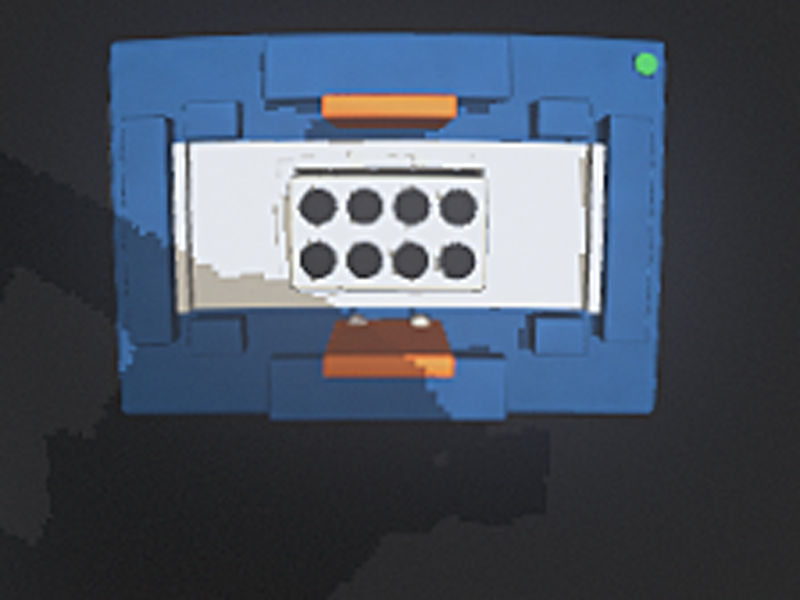

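The block is flat in the pocket: top at z = 0.057 and an even gap all round at (388,232). Turning 90° above the catches at (390,107) and (388,365).

Call:
drive_tool:
  series:
    - [[0.02,0,0],8,0.0854]
    - [[0.04,0.001,0],16,0.0854]
    - [[0.055,0.0013,0],24,0.0854]
    - [[0.0588,0.0013,0],32,0.0854]
    - [[0.0588,0.0013,0],40,0.0854]
    - [[0.0588,0.0013,0],48,0.0854]
    - [[0.0588,0.0013,0],56,0.0854]
    - [[0.0588,0.0013,0],64,0.0854]
    - [[0.0588,0.0013,0],72,0.0854]
    - [[0.0588,0.0013,0],80,0.0854]
    - [[0.0588,0.0013,0],87,0.0854]
    - [[0.0588,0.0013,0.01],89.9,0.0854]
    - [[0.0588,0.0013,0.03],89.9,0.0854]
    - [[0.0588,0.0013,0.045],89.9,0.0854]
    - [[0.0588,0.0013,0.053],89.9,0.0854]
    - [[0.0588,0.0013,0.053],89.9,0.0854]
    - [[0.0588,0.0013,0.053],89.9,0.0854]

```text
time_s: 13.35
position: [0.5712, -0.2116, 0.061]
tool_rot: [[0.996, -0.085, 0.0], [-0.085, -0.996, -0.0], [0.0, 0.0, -1.0]]
ft_force: [0.7, 0.3, 0.7]
grip_width: 0.0855
gripper_force: 0.0
```

Run:
```python
from h import *
d=cap('wrist','w7');o=env.observe();R=o['tool_rot'];P=cloud_f(d);I=d['img'].reshape(-1,3).astype(int);q=P.reshape(-1,3)
L=(q-o['position'])@R*1000
c=(abs(L[:,0])<30)&(abs(L[:,1])<40)&(I[:,0]>I[:,2]+70)&(q[:,2]>.05)&(q[:,2]<.085);e=L[c]
for s in(e[e[:,1]>0],e[e[:,1]<0]): print('catch',len(s),np.percentile(s,[2,98],axis=0).round(1).tolist())
k=(np.hypot(q[:,0]-.57,q[:,1]+.21)<.04)&(abs(q[:,2]-.057)<.004)&(np.ptp(I,1)<40);print('blk',k.sum(),np.percentile(L[k],[2,98],axis=0).round(1).tolist())
f=(abs(L[:,1])<75)&(abs(L[:,1])>36)&(abs(L[:,0])<16)&(q[:,2]>.078)&(L[:,2]>-110);m=L[f]
for s in(m[m[:,1]>0],m[m[:,1]<0]): print('finger',len(s),np.percentile(s,[1,99],axis=0).round(1).tolist())
to([.5707,-.2112,-.002],-94.9)
cv2.imwrite('pics/w7v.png',d['img'][:,:,::-1])
```

```text
catch 560 [[-13.2, 25.0, -11.9], [13.6, 29.9, 9.1]]
catch 489 [[-12.7, -29.5, -11.8], [13.8, -24.5, 8.4]]
blk 2400 [[-21.4, -12.0, 2.7], [21.2, 12.4, 6.0]]
finger 5457 [[-9.7, 39.3, -109.6], [14.4, 71.6, -53.0]]
finger 5450 [[-9.9, -73.2, -109.5], [14.3, -41.3, -52.9]]
t 13.4 pos [ 0.5713 -0.2119  0.0613] yaw_y -94.87 shift [-0.0007 -0.0006  0.0633] turn 0.03
```

View pics/w7v.png

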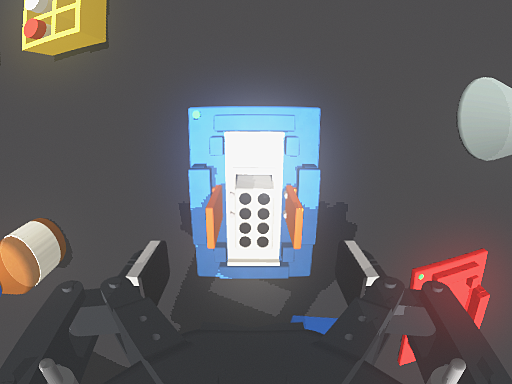

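Catches at (215,215) and (293,215) are centred within 0.3 mm, and the block stands square between them. Descending and pinching.

Call:
drive_tool:
  series:
    - [[-0.0005,0,0.02],0,0.0854]
    - [[-0.0005,0,0.04],0,0.0854]
    - [[-0.0005,0,0.055],0,0.0854]
    - [[-0.0005,0,0.063],0,0.0854]
    - [[-0.0005,0,0.063],0,0.0854]
    - [[-0.0005,0,0.063],0,0.072]
    - [[-0.0005,0,0.063],0,0.064]
    - [[-0.0005,0,0.063],0,0.06]
    - [[-0.0005,0,0.063],0,0.056]
    - [[-0.0005,0,0.063],0,0.052]
    - [[-0.0005,0,0.063],0,0.048]
    - [[-0.0005,0,0.063],0,0.04]
    - [[-0.0005,0,0.063],0,0.04]
    - [[-0.0005,0,0.063],0,0.04]
    - [[-0.0005,0,0.063],0,0.04]
  newtons: 40

```text
time_s: 14.9
position: [0.5712, -0.2125, -0.0004]
tool_rot: [[0.996, -0.085, 0.002], [-0.085, -0.996, -0.002], [0.003, 0.002, -1.0]]
ft_force: [-3.6, -0.1, 15.2]
grip_width: 0.043
gripper_force: 40.3
```

Width is 43 mm instead of 46, with a 15 N upward push. Checking before lifting.

Run:
```python
from h import *
d=cap('wrist','w8');o=env.observe();R=o['tool_rot'];P=cloud_f(d);I=d['img'].reshape(-1,3).astype(int);q=P.reshape(-1,3)
L=(q-o['position'])@R*1000
c=(abs(L[:,0])<30)&(abs(L[:,1])<40)&(I[:,0]>I[:,2]+70)&(q[:,2]>.03)&(q[:,2]<.085)
for s in(1,-1):
  for lo in range(30,80,7):
    e=L[c&(L[:,1]*s>0)&(q[:,2]*1000>=lo)&(q[:,2]*1000<lo+7)]
    if len(e)>3: print('catch',s,lo,len(e),np.percentile(e[:,:2],[2,98],axis=0).round(1).tolist())
f=(abs(L[:,0])<16)&(abs(L[:,1])>12)&(abs(L[:,1])<45)&(np.ptp(I,1)<25)&(L[:,2]<-32)&(L[:,2]>-80)
for a in range(-80,-32,6):
  m=L[f&(L[:,2]>=a)&(L[:,2]<a+6)]
  if len(m)>5: print('f',a,len(m),np.percentile(m[:,:2],[2,98],axis=0).round(1).tolist())
print(o['grip_width'],o['ft_force'],o['wrist_torque'],o['time_s'])
cv2.imwrite('pics/w8v.png',cv2.resize(d['img'][100:292,128:384,::-1],(800,600),interpolation=cv2.INTER_CUBIC))
```

```text
catch 1 30 80 [[-13.0, 16.9], [13.8, 21.2]]
catch 1 37 117 [[-11.7, 16.9], [13.9, 21.5]]
catch 1 44 131 [[-10.4, 16.9], [13.9, 21.3]]
catch 1 51 149 [[-11.3, 16.7], [13.7, 21.2]]
catch 1 58 174 [[-11.8, 16.7], [14.0, 21.2]]
catch 1 65 369 [[-12.5, 16.8], [14.0, 21.3]]
catch 1 72 305 [[-13.0, 17.1], [13.3, 20.8]]
catch -1 30 92 [[-12.1, -22.4], [14.0, -18.3]]
catch -1 37 110 [[-11.1, -23.1], [13.8, -18.4]]
catch -1 44 124 [[-10.6, -22.8], [13.9, -18.2]]
catch -1 51 152 [[-11.5, -22.6], [13.9, -18.2]]
catch -1 58 166 [[-11.7, -22.7], [14.2, -18.2]]
catch -1 65 401 [[-12.9, -22.7], [14.0, -18.2]]
catch -1 72 280 [[-12.8, -22.3], [13.4, -18.5]]
f -80 735 [[-8.6, -29.5], [12.8, 28.6]]
f -74 231 [[-5.4, -34.9], [12.4, 33.3]]
f -68 289 [[7.1, -35.3], [12.2, 33.4]]
f -62 439 [[-14.3, -34.9], [14.5, 33.3]]
f -56 228 [[3.9, -35.2], [12.6, 33.5]]
f -50 147 [[-13.1, -34.5], [12.1, 32.2]]
0.042735869635472025 [-2.10619465  0.22288459 15.05216615] [ 0.01862022  0.4887588  -0.04651863] 14.95
```

View pics/w8v.png

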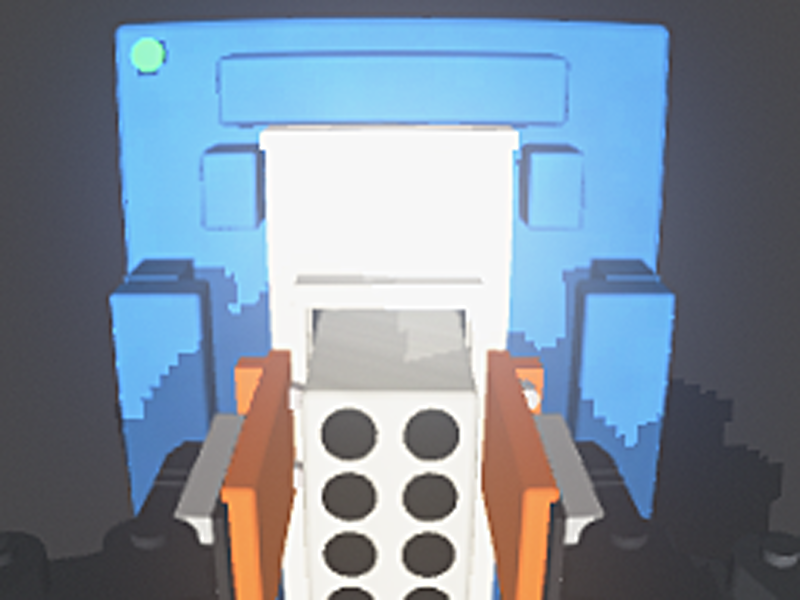

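Both catches are pressed fully in by the pads at (265,440) and (520,440), and the block is untouched with clear gaps either side. Lifting straight up 0.14 m.

Call:
drive_tool:
  series:
    - [[0,0,0],0,0.04]
    - [[0,0,-0.003],0,0.04]
    - [[0,0,-0.008],0,0.04]
    - [[0,0,-0.015],0,0.04]
    - [[0,0,-0.025],0,0.04]
    - [[0,0,-0.037],0,0.04]
    - [[0,0,-0.05],0,0.04]
    - [[0,0,-0.065],0,0.04]
    - [[0,0,-0.08],0,0.04]
    - [[0,0,-0.095],0,0.04]
    - [[0,0,-0.11],0,0.04]
    - [[0,0,-0.122],0,0.04]
    - [[0,0,-0.132],0,0.04]
    - [[0,0,-0.139],0,0.04]
    - [[0,0,-0.142],0,0.04]
    - [[0,0,-0.142],0,0.04]
    - [[0,0,-0.142],0,0.04]
    - [[0,0,-0.142],0,0.04]
    - [[0,0,-0.142],0,0.04]
  newtons: 35

```text
time_s: 16.85
position: [0.5704, -0.2118, 0.1392]
tool_rot: [[0.996, -0.085, -0.001], [-0.085, -0.996, 0.0], [-0.001, -0.0, -1.0]]
ft_force: [-0.1, 0.5, -3.4]
grip_width: 0.0426
gripper_force: 36.1
```

Run:
```python
from h import *
d=cap('wrist','w9');s=cap('side','s9');o=env.observe();R=o['tool_rot'];P=cloud_f(d);I=d['img'].reshape(-1,3).astype(int);q=P.reshape(-1,3)
L=(q-o['position'])@R*1000
w=(abs(L[:,0])<60)&(abs(L[:,1])<26)&(I.min(1)>110)&(np.ptp(I,1)<30)&(q[:,2]>.12)&(q[:,2]<.24)
h,b=np.histogram(q[w][:,2],np.arange(.12,.24,.005));print(dict(zip(b.round(3),h)))
t=w&(L[:,0]>25)
A=np.c_[q[t][:,:2],np.ones(t.sum())];print('tray z',np.median(q[t][:,2]),'slope',np.linalg.lstsq(A,q[t][:,2],rcond=None)[0])
print(o['position'],o['grip_width'],o['gripper_force'],o['ft_force'],o['time_s'],abs(o['qvel']).max())
cv2.imwrite('pics/v9.png',np.hstack([cv2.resize(d['img'],(400,300)),cv2.resize(s['img'][90:210,200:360],(400,300))])[:,:,::-1])
```

```text
{np.float64(0.12): np.int64(0), np.float64(0.125): np.int64(0), np.float64(0.13): np.int64(0), np.float64(0.135): np.int64(0), np.float64(0.14): np.int64(0), np.float64(0.145): np.int64(0), np.float64(0.15): np.int64(3144), np.float64(0.155): np.int64(1341), np.float64(0.16): np.int64(1845), np.float64(0.165): np.int64(199), np.float64(0.17): np.int64(150), np.float64(0.175): np.int64(160), np.float64(0.18): np.int64(200), np.float64(0.185): np.int64(247), np.float64(0.19): np.int64(287), np.float64(0.195): np.int64(2689), np.float64(0.2): np.int64(66), np.float64(0.205): np.int64(69), np.float64(0.21): np.int64(92), np.float64(0.215): np.int64(92), np.float64(0.22): np.int64(2), np.float64(0.225): np.int64(0), np.float64(0.23): np.int64(0)}
tray z 0.15470399120825865 slope [ 0.02580628 -0.00327661  0.13964238]
[ 0.57044043 -0.21186209  0.13938153] 0.04283132694594993 36.10112428665161 [ 0.76012271 -1.03117712 -3.19091272] 16.95 0.1682921400336835
```

View pics/v9.png

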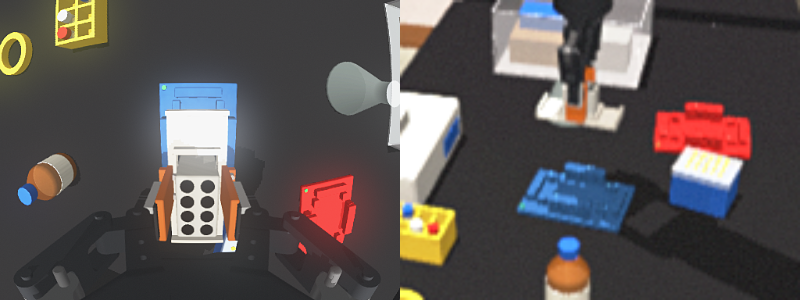

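The cassette is out of the dock, level, with its underside at about 0.15 m. The block top is at about 0.197 m, in the pocket, and the grip is steady at 36 N, so I'm handing in.

```bash
python3 -c "
from rig import env
print(env.close_job())"
```

```text
the job is handed in; nothing more can be done
None
```

I seated the block in the cassette, lifted the loaded cassette out of the dock by its pinched catches to about 15 cm, and handed the job in at about 17 s with it level and still; the hand-in returned no verdict.

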